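Block the flywheel and tighten its nut

TASK

The flywheel on the blue stand spins freely, so its nut cannot be tightened until it is blocked. First swing the red stop lever fully in so that its nose stands between the lugs; then lift the ring spanner out of its rest by the neck, lay it flat over the square nut and let go, take it again by the blue grip, and turn the nut clockwise (seen from above) until it comes up against its stop. Leave the lever in and the spanner lying on the nut, and do not disturb the other things on the bench.

Things in the scene. Friction and masses are not known exactly. Their poses are not given: they have to be found in the camera images.
- stop_lever (a joint): red lever lying flat on the blue stand, turning about an upright pivot: 0 rad = swung out, 0.5 rad = fully in (its stop). It stays where it is left; light friction, about 1.5 N at the knob. In closing it turns anticlockwise seen from above. At the start the nose faces a gap between lugs; should it meet a lug head-on, turn the flywheel a little with the fingers
- lever_knob (a point): centre of the lever's upright black round knob, 20 mm in diameter and 40 mm tall, 72 mm from the pivot axis; the knob turns with the lever
- lever_pivot (a point): a fixed point on the lever's upright pivot axis, at the height of the knob's centre
- nut_centre (a point): centre of the square brass nut on top of the flywheel, 8 mm above the flat hub plate on which the spanner lies. Nut: 32 mm across flats, 26 mm tall, upright sides for the lower 16 mm, then tapered to 24 mm across; a 16 mm round spindle end stands 12 mm above it. Its x and y axes are square to its flats, z is up; they turn with nut and flywheel
- nut (a joint): angle of the nut on the flywheel, clockwise from above: 0.9 rad = tight, at its stop; it starts 0.5 to 0.7 rad short. Stiff: about 0.9 N m. Unless blocked, nut and flywheel turn together and this does not change. With the lever in, the flywheel still turns up to about 0.3 rad until a lug meets the nose; the spanner has about 0.13 rad of play on the nut either way
- spanner_neck (a point): half-way up the bare steel neck of the ring spanner, where it is lifted (18 mm wide, 16 mm thick, bare for 25 mm either way). x axis points to its blue grip, z up. Spanner 180 mm long, 16 mm thick, 0.25 kg, balanced about 35 mm from the neck towards the ring; it lies flat in a wooden rest, underside 22 mm above the bench, and lifts straight up
- spanner_hole (a point): centre of the spanner's square through-hole, half-way up, 56 mm from the neck towards -x. The hole is 36 mm square, its sides along the spanner's x and y; the ring is 60 mm square outside. Lying flat on the hub plate, this point coincides with nut_centre; the spanner then stays when let go
- spanner_grip (a point): centre of the blue grip at the other end of the spanner (20 mm wide, 16 mm thick, 62 mm long), 122 mm from the hole's centre, 66 mm from the neck along +x. Once on the nut it overhangs the flywheel, clear above the bench; room to swing it clockwise is best on the side away from lever and vice, so pick the fitting one of the four ways round on the nut
- hub (a point): fixed point on the flywheel's upright axis, on top of the flat round hub plate (88 mm in diameter), 0.096 m above the bench. The dark flywheel is 104 mm across; 10 lugs in a ring below it reach 68 mm from the axis, up to 44 mm above the bench. The blue foot is 170 mm across
- rest_slot (a point): centre, at the top of the walls (55 mm above the bench), of the slot of the wooden rest in which the blue grip lies at the start: 26 mm wide, its walls 17 mm thick, 17 mm higher than the spanner's top, beginning 32 mm from the neck. The grip cannot be taken there
- hammer: copper hammer with wooden handle, 198 mm; a loose bystander, origin under its centre, to be left alone
- bearing: ball bearing, 42 mm across; a loose bystander, origin under its centre, to be left alone
- shaft: gear shaft with two pinions, 98 mm; a loose bystander, origin under its centre, to be left alone
- plug: spark plug, 67 mm; a loose bystander, origin under its centre, to be left alone

How it is judged (in metres and radians):
On the way, in this order (a step that is already met when the one before it is completed fails the run):
1. the stop lever is swung fully in (value of joint stop_lever above 0.42 rad), for 0.2 s.
2. the spanner lies flat over the nut, let go, with the lever still in (value of joint stop_lever above 0.42 rad and distance between spanner_hole and nut_centre below 0.008 m and angle between spanner_hole's own z axis and vertical below 0.12 rad and contact force between the fingers and ring_spanner below 0.2 N), for 0.2 s.
3. the nut is turned up to its stop (value of joint nut above 0.82 rad), for 0.1 s.
At the end, for the whole second after the job is handed in: The nut is tight (within 0.08 rad of its stop), the stop lever is in (within 0.08 rad of its stop), and the spanner lies still and flat over the nut: hole centre within 8 mm of the nut's centre, tilted less than 0.12 rad (value of joint nut above 0.82 rad and value of joint stop_lever above 0.42 rad and distance between spanner_hole and nut_centre below 0.008 m and angle between spanner_hole's own z axis and vertical below 0.12 rad and linear speed of ring_spanner below 0.02 m/s); the robot touches nothing.
It fails at once if the hammer, bearing, gear shaft or spark plug is shoved (moved more than 30 mm) (distance of any of hammer, bearing, shaft, plug from where it was at the start of the episode above 0.03 m).
It also fails if it takes over 58 s, if anything falls off the work surface, if the arm or the gripper's body presses on something with over 40 N, if the wrist force passes 120 N, or if a joint passes its speed limit or range.

ROBOT

A 6-joint arm with a two-finger parallel gripper is mounted at the origin on a cart in front of the work surface, level with it; the furniture and walls round the work are solid. World frame = base frame: x ahead of the robot, y to its left, z up, the work surface at z = 0. Lengths are in m, angles in degrees, forces in N, time in s.
With the tool pointing down it reaches from about 0.35 to 0.725 m from the base axis. Payload 6 kg.
Tool frame: the origin (TCP) lies midway between the tips of the shut fingers; the grasp point (between the pads) lies 19 mm behind it; z points along the fingers, y is the line along which they close (so a half turn about z gives the same grasp; the last joint's range is limited). The gripper opens to 85 mm and grips with 20 to 120 N. Pads are 22 mm wide; open, the fingers measure 114 mm over their backs; the gripper's body (76 mm by 85 mm) begins 54 mm behind the grasp point. The pads swing forward as they close: fully open they stand 13 mm farther back than shut.
Start: joints at [-55.995, 2.303, 4.859, 0, -92.561, -19.12], TCP at [0.154, -0.58, 0.231] pointing down, gripper open.
Joint ranges: [-146.85, 146.85], [-73.84, 115.35], [-62.03, 85.46], [-188.31, 113.3], [-161.28, -10.13], [-171.36, 171.36]. Speed limits (degrees/s): [147.25, 147.25, 172.46, 180, 180, 180].

INTERFACE

Orientations are given as a 3x3 rotation matrix whose columns are the frame's x, y, z axes.
In Python, from bench import readout, cams, ticket gives the robot as it stands.
- The arm moves only by the shell command python3 -m pendant 'ROWS'. ROWS is JSON, a list of rows, each a list of 7 numbers: the gripper command: -1 is shut, 1 is fully open, values between are in proportion, then the shift along the tool's x, y, z normalised to -1 to 1, where 1 is 0.04 m, then the turn, a rotation vector about the tool's x, y, z normalised to -1 to 1, where 1 is 8 degrees. A call has 1 to 8 rows; each row shifts and turns the commanded pose from where the row before left it, along the tool's axes as they then stand; what a row does not reach is not made up. A row lasts 1/10 s, in which the tool goes at most 50 mm and 8.59 degrees, less where a joint would pass 70% of its speed; a pose out of reach is approached as far as the arm can. A call with a number of a shift or a turn outside -1 to 1 is refused whole. A call with a gripper value outside its range is refused whole. The fingers move at their own pace and stop on an object; the grip force is fixed at half the most. Time passes only in rows, so rows that do not move let the fingers close. It gives the time, the measured TCP pose, the force, the opening and the grip force at its end, in the units of the state.
- readout.sense(): the state, without advancing time (a new reading comes with each control period).
- cams.snapshot(name): name is "scene" or "side" or "wrist"; returns (picture, depth): 480x640x3 uint8, red, green, blue; 480x640 float32, m along the optical axis (not along the pixel's ray), 0 where there is no reading.
- cams.get_calibration(name): a dict with "vertical_fov" (degrees; the focal length in pixels is half the picture's height over the tangent of half this angle, whatever the lens; pixels are square), "cx", "cy" (the principal point, pixels), "cam_to_world" (4x4, takes a point from camera to world coordinates). Camera axes: x right, y up, looking along -z (the intrinsics and any distortion apply to the point x, -y, -z); pixel columns grow to the right and rows downward; lengths in m; the calibration is good to about 2 mm. The wrist camera is an equidistant fisheye: a pixel r from the principal point sees the ray r / f radians off the axis. A picture is of the moment at which its call begins: read the wrist's pose just before it. get_calibration takes no time and is no camera call; for the wrist camera it gives the pose at the moment of the call.
- ticket.finish_job(): hands the job in; it is judged then, once.
Trained networks look in the newest picture that a camera, given by its name, has taken for a name from the list of things; names that differ only in an ending like _2 or _b are one class to them, and where a whole thing is asked for, a point or a joint stands for the part that bears it (a point fixed in the world has none). Each returns a list of dicts, best first, with "confidence" (0 to 1); they miss things now and then, are a little off and sometimes report something else, mostly with a low value. They report only what shows in the picture. A call takes as long as a camera call.
- cams.look_for(camera, name): "centre" ([column, row] in pixels, amid what is visible of it).
The state is a dict: "time_s": time; "joints": joint angles; "dq": joint speeds; "effort": joint torques, N m; "position": TCP position; "eef_rot": TCP orientation; "ft_force": force on the tool from outside, world axes, zero at the start; "wrist_torque": the same for the moment, N m; "opening": finger opening in m; "grip_force": force on a finger pad.
Only numpy, scipy, OpenCV 4.12 (cv2) and the standard library are available. Lean on these libraries where they do the work, as an engineer would, in place of code of your own. Each camera call takes 0.05 s, during which the arm holds its last target. There are 200 camera calls.

## Working session

There is one attempt and no reset: what is moved stays moved. The work goes in short steps, Python scripts to look and compute and a shell command to move; the robot and the scene stay as the last step left them, time stands still between calls to the robot, and variables do not carry over. Pictures are saved under pics/ and viewed, at most 10 in all, crops included, and the job is handed in when it is done.

```bash
ls; mkdir -p pics; python3 - <<'E'
from bench import readout,cams
import cv2,numpy as np
s=readout.sense();print(s['time_s'],s['position'],s['eef_rot'],s['opening'])
for n in ('scene','side'):
    p,d=cams.snapshot(n);cv2.imwrite(f'pics/{n}0.png',p[:,:,::-1]);np.savez(f'pics/{n}0.npz',p=p,d=d)
    c=cams.get_calibration(n);print(n,c)
    for t in ['lever_knob','stop_lever','nut_centre','spanner_neck','spanner_hole','spanner_grip','hammer','bearing','shaft','plug']:
        r=cams.look_for(n,t);print(t,[(np.round(x['centre'],0).tolist(),round(x['confidence'],2)) for x in r[:2]])
print(cams.get_calibration('wrist'))
E
```

```text
pics
0.0 [ 0.15411547 -0.57953486  0.23026546] [[-9.66444953e-01 -2.56873132e-01 -5.88356212e-04]
 [-2.56873772e-01  9.66443473e-01  1.69654133e-03]
 [ 1.32817135e-04  1.79074709e-03 -9.99998388e-01]] 0.08552820953307169
scene {'vertical_fov': 50.62388683625199, 'cx': 316.8098756515178, 'cy': 243.1256662030327, 'cam_to_world': array([[ 0.8690871 ,  0.24534061, -0.42952952,  0.0479325 ],
       [-0.49462222,  0.42041396, -0.76065825, -1.04442553],
       [-0.00604015,  0.87353311,  0.48672726,  0.6484992 ],
       [ 0.        ,  0.        ,  0.        ,  1.        ]])}
lever_knob [([290.0, 228.0], 0.59)]
stop_lever [([287.0, 231.0], 0.74)]
nut_centre [([312.0, 227.0], 0.7)]
spanner_neck [([325.0, 320.0], 0.98)]
spanner_hole [([323.0, 319.0], 0.85)]
spanner_grip [([325.0, 321.0], 0.64)]
hammer []
bearing [([325.0, 320.0], 0.16)]
shaft [([404.0, 271.0], 0.66), ([372.0, 324.0], 0.46)]
plug [([408.0, 272.0], 0.59)]
side {'vertical_fov': 52.61505276376727, 'cx': 314.8994105038195, 'cy': 231.65032871139488, 'cam_to_world': array([[-0.7022615 ,  0.52060108, -0.48559582, -0.00133126],
       
[... 342 characters left out ...]
.85), ([383.0, 208.0], 0.48)]
spanner_hole [([393.0, 230.0], 0.87)]
spanner_grip [([393.0, 232.0], 0.87)]
hammer [([231.0, 414.0], 0.69)]
bearing [([240.0, 252.0], 0.73), ([268.0, 278.0], 0.56)]
shaft [([303.0, 199.0], 0.58)]
plug [([224.0, 271.0], 0.55)]
{'vertical_fov': 65.70646984690485, 'cx': 321.7137323421216, 'cy': 244.41756567554293, 'cam_to_world': array([[-2.57773815e-01, -9.20560489e-01, -2.93463877e-01,
         7.96587392e-02],
       [ 9.66205243e-01, -2.45690023e-01, -7.79989831e-02,
        -5.99471054e-01],
       [-2.98364600e-04, -3.03652432e-01,  9.52782825e-01,
         3.74634927e-01],
       [ 0.00000000e+00,  0.00000000e+00,  0.00000000e+00,
         1.00000000e+00]])}
```

View pics/scene0.png

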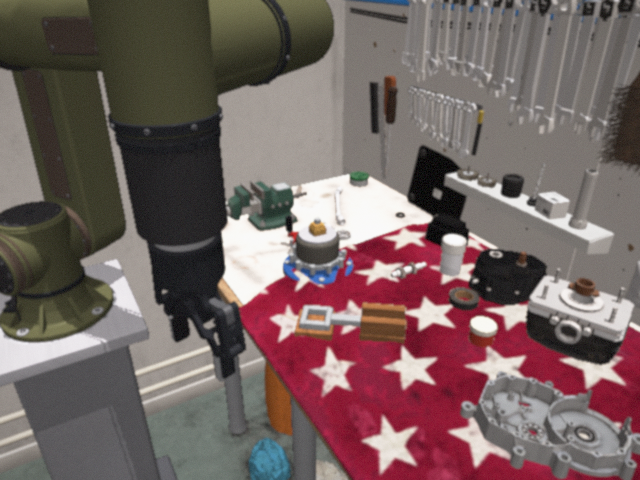

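View pics/side0.png

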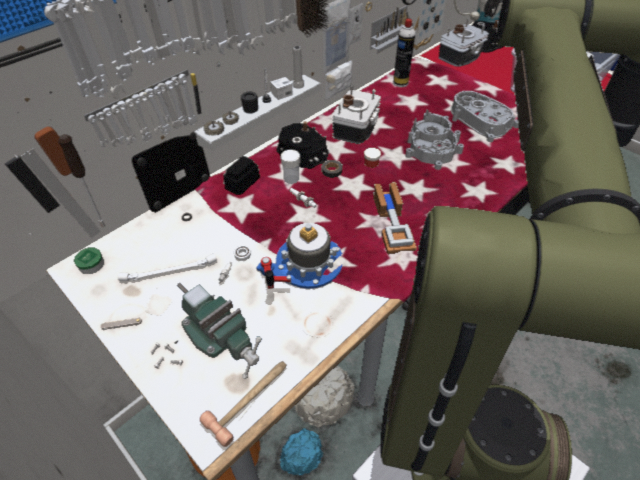

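Scene view: nut at about (318,226), lever knob (290,222), spanner ring (316,315), rest (383,322). Side view: nut (308,232), knob (267,267), ring hole (398,236), grip (391,203), shaft (303,199), bearing (243,253), plug (224,271), hammer (240,405).

```bash
cat > h.py <<'E'
import numpy as np,cv2
from bench import readout,cams
def ray(n,uv,c=None):
    c=c or cams.get_calibration(n);f=240/np.tan(np.radians(c['vertical_fov']/2))
    x=(uv[0]-c['cx']);y=(uv[1]-c['cy'])
    if n=='wrist':
        r=np.hypot(x,y);t=r/f;k=np.sin(t)/max(r,1e-9);d=np.array([x*k,-y*k,-np.cos(t)])
    else: d=np.array([x/f,-y/f,-1.])
    M=np.array(c['cam_to_world']);return M[:3,3],M[:3,:3]@d
def atz(n,uv,z,c=None):
    o,d=ray(n,uv,c);return o+d*(z-o[2])/d[2]
def cross(rays):
    A=np.zeros((3,3));b=np.zeros(3)
    for o,d in rays:
        d=d/np.linalg.norm(d);P=np.eye(3)-np.outer(d,d);A+=P;b+=P@o
    p=np.linalg.solve(A,b)
    return p,[np.linalg.norm((np.eye(3)-np.outer(d,d)/(d@d))@(p-o)) for o,d in rays]
def dep(n,uv,D,c=None):
    o,d=ray(n,uv,c);u,v=np.int_(np.round(uv));w=D[v-1:v+2,u-1:u+2];return o+d*np.median(w[w>0])
E
python3 - <<'E'
from h import *
np.set_printoptions(precision=3,suppress=True)
D={n:np.load(f'pics/{n}0.npz')['d'] for n in('scene','side')}
for nm,a,b in [('nuttop',(318,222),(308,228)),('knobtop',(289,213),(266,261)),('ringc',(316,313),(398,236)),('grip',None,(391,203)),('rest',(383,322),None),('shaft',(407,270),(303,199)),('bearing',None,(243,253)),('plug',None,(224,271)),('vice',None,(212,315)),('hammerend',None,(283,367)),('neck',(346,317),(394,222)),('white can',(453,255),(290,165))]:
    o=[]
    if a:o.append(dep('scene',a,D['scene']))
    if b:o.append(dep('side',b,D['side']))
    if a and b:o+=list(cross([ray('scene',a),ray('side',b)]))
    print(nm,*o)
s=D['side'];p=np.load('pics/side0.npz')['p']
crop=cv2.resize(p[180:300,200:420],(792,432),interpolation=cv2.INTER_CUBIC);cv2.imwrite('pics/c1.png',crop[:,:,::-1])
E
```

```text
nuttop [ 0.56  -0.143  0.126] [ 0.559 -0.129  0.13 ] [ 0.565 -0.135  0.121] [np.float64(0.0002443520216565585), np.float64(0.0002443520216565536)]
knobtop [0.62  0.129 0.021] [ 0.611 -0.036  0.044] [ 0.562 -0.007  0.099] [np.float64(0.009862896434681781), np.float64(0.009862896434681917)]
ringc [ 0.452 -0.324  0.027] [ 0.447 -0.338  0.024] [ 0.445 -0.332  0.033] [np.float64(0.0023313741177834785), np.float64(0.0023313741177836047)]
grip [ 0.529 -0.408  0.036]
rest [ 0.531 -0.441  0.052]
shaft [ 0.721 -0.278  0.019] [ 0.721 -0.263  0.021] [ 0.728 -0.269  0.012] [np.float64(0.00016262455615967712), np.float64(0.00016262455615949077)]
bearing [ 0.703 -0.032 -0.   ]
plug [0.678 0.044 0.018]
vice [0.535 0.165 0.114]
hammerend [0.391 0.11  0.012]
neck [ 0.491 -0.375  0.036] [ 0.477 -0.357  0.039] [ 0.49  -0.369  0.028] [np.float64(0.005561443080909943), np.float64(0.005561443080909993)]
white can [ 0.804 -0.333  0.063] [ 0.803 -0.294  0.076] [ 0.826 -0.314  0.048] [np.float64(0.0019092567750604906), np.float64(0.0019092567750604412)]
```

View pics/c1.png

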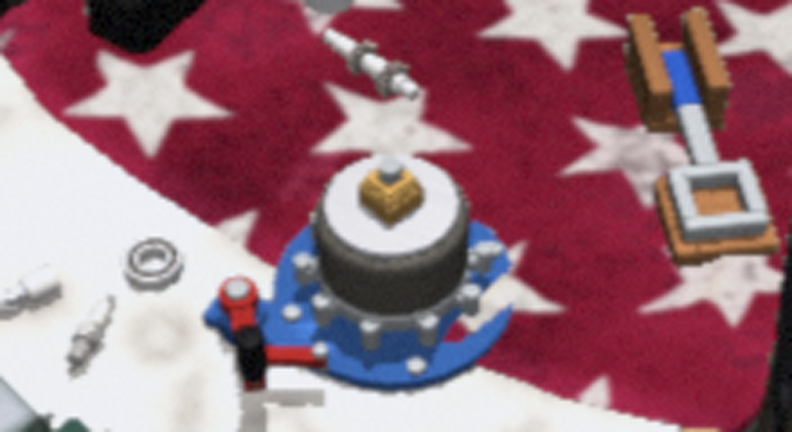

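Crop: pivot boss near side pixel (266,260), black knob around (269,275–286), nose pointing right to (289,279); the spanner ring is free, blue grip between the walls. I'll turn the tool to the spanner's heading and move over the flywheel.

```bash
python3 -m pendant '[[1,0,0,0,0,0,-1],[1,0,0,0,0,0,-1],[1,0,0,0,0,0,-1],[1,0,0,0,0,0,-1],[1,0,0,0,0,0,-1],[1,0,0,0,0,0,-1],[1,0,0,0,0,0,-1],[1,0,0,0,0,0,-1]]'
python3 -m pendant '[[1,0,0,0,0,0,-1],[1,0,0,0,0,0,-1],[1,0,0,0,0,0,-1],[1,0,0,0,0,0,-1],[1,0,0,0,0,0,-1],[1,0,0,0,0,0,-1],[1,0,0,0,0,0,-1],[1,0,0,-0.2,0,0,0]]'
python3 -m pendant '[[1,0,-1,-0.2,0,0,0],[1,0,-1,-0.2,0,0,0],[1,0,-1,-0.2,0,0,0],[1,0,-1,-0.2,0,0,0],[1,0,-1,-0.2,0,0,0],[1,0,-1,-0.2,0,0,0],[1,0,-1,-0.2,0,0,0]]'
python3 -m pendant '[[1,0,-1,-0.2,0,0,0],[1,0,-1,-0.2,0,0,0],[1,0,-1,-0.2,0,0,0],[1,0,-1,-0.2,0,0,0],[1,0,-1,-0.2,0,0,0],[1,0,-0.8,-0.2,0,0,0],[1,0,0,0,0,0,0]]'
python3 - <<'E'
from h import *
s=readout.sense();print(s['time_s'],s['joints'],s['position'],s['eef_rot'])
c=cams.get_calibration('wrist');p,d=cams.snapshot('wrist');cv2.imwrite('pics/w1.png',p[:,:,::-1]);np.savez('pics/w1.npz',p=p,d=d,c=c)
for t in ['lever_knob','stop_lever','nut_centre','spanner_neck','spanner_hole','spanner_grip']:
    r=cams.look_for('wrist',t);print(t,[(np.round(x['centre'],0).tolist(),round(x['confidence'],2)) for x in r[:2]])
E
```

```text
time_s: 1.9
position: [0.1542, -0.5798, 0.2313]
eef_rot: [[-0.187, -0.982, -0.0], [-0.982, 0.187, 0.0], [-0.0, 0.0, -1.0]]
ft_force: [0.1, -0.3, -0.6]
opening: 0.0854
grip_force: 0.0
time_s: 2.7
position: [0.1541, -0.5794, 0.2383]
eef_rot: [[0.707, -0.708, -0.001], [-0.708, -0.707, 0.002], [-0.002, -0.001, -1.0]]
ft_force: [-0.2, -0.8, -1.1]
opening: 0.085
grip_force: 0.0
time_s: 3.4
position: [0.3534, -0.381, 0.2966]
eef_rot: [[0.703, -0.712, 0.001], [-0.712, -0.703, -0.001], [0.001, -0.0, -1.0]]
ft_force: [0.1, -0.9, 0.7]
opening: 0.0851
grip_force: 0.0
time_s: 4.1
position: [0.5191, -0.216, 0.3438]
eef_rot: [[0.705, -0.709, 0.0], [-0.709, -0.705, 0.0], [0.0, -0.0, -1.0]]
ft_force: [-1.7, -0.0, -0.8]
opening: 0.0853
grip_force: 0.0
4.1 [-2.15091533e+00 -1.06222484e+00  1.33129638e+01 -1.79699626e-02
 -1.04353680e+02  4.69998371e+01] [ 0.51912588 -0.21603052  0.34376793] [[ 7.05294966e-01 -7.08913860e-01  3.86517521e-04]
 [-7.08913962e-01 -7.05294910e-01  2.89541872e-04]
 [ 6.73485942e-05 -4.78220092e-04 -9.99999883e-01]]
lever_knob [([188.0, 272.0], 0.81)]
stop_lever [([186.0, 272.0], 0.58), ([122.0, 242.0], 0.25)]
nut_centre [([239.0, 229.0], 0.72)]
spanner_neck []
spanner_hole [([424.0, 148.0], 0.88)]
spanner_grip [([426.0, 146.0], 0.76)]
```

View pics/w1.png

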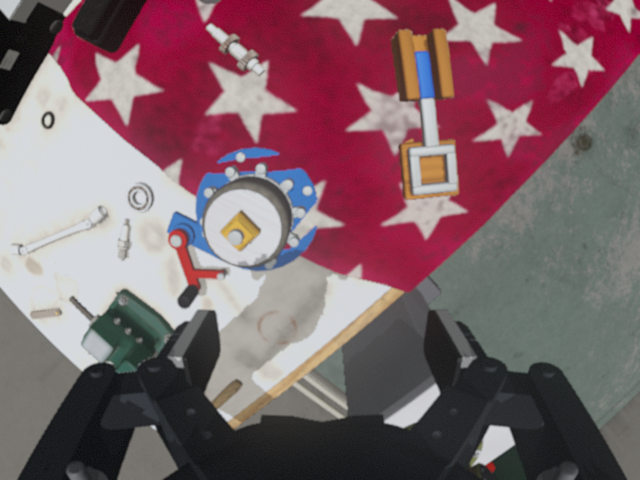

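Wrist view: nut (240,230), spindle top (237,237), pivot (178,239), knob (187–191, 285–300), nose tip (224,272), ring hole (432,168), neck (430,120), blue grip (424,75).

```bash
python3 - <<'E'
from h import *
np.set_printoptions(precision=3,suppress=True)
z=np.load('pics/w1.npz',allow_pickle=True);c=z['c'].item();d=z['d'];p=z['p']
for n,u in dict(nut=(240,229),spin=(237,237),pivot=(178,239),knobtop=(186,298),knobbase=(191,283),nose=(222,272),hole=(432,168),neck=(430,120),grip=(424,75),wallL=(405,65),wallR=(443,65),viceTL=(85,298)).items(): print(n,dep('wrist',u,d,c))
# pairs with side view
for n,a,b in [('spin',(237,237),(308.3,224.5)),('pivot',(178,239),(266,260)),('knobtop',(186,298),(269,272.5)),('hole',(432,168),(398.5,236))]:
    print(n,*cross([ray('wrist',a,c),ray('side',b)]))
a=cv2.resize(p[110:320,150:300],None,fx=2.8,fy=2.8,interpolation=cv2.INTER_CUBIC)
b=cv2.resize(p[20:210,390:470],None,fx=3.09,fy=3.09,interpolation=cv2.INTER_CUBIC)
b=cv2.copyMakeBorder(b,0,a.shape[0]-b.shape[0],0,0,0) if b.shape[0]<=a.shape[0] else b[:a.shape[0]]
cv2.imwrite('pics/c2.png',np.hstack([a,b])[:,:,::-1])
E
```

```text
nut [ 0.565 -0.144  0.132]
spin [ 0.562 -0.14   0.144]
pivot [ 0.611 -0.061  0.078]
knobtop [ 0.557 -0.029  0.115]
knobbase [ 0.563 -0.022  0.07 ]
nose [ 0.542 -0.057  0.056]
hole [ 0.451 -0.335  0.053]
neck [ 0.501 -0.365  0.082]
grip [ 0.543 -0.39   0.101]
wallL [ 0.565 -0.378  0.115]
wallR [ 0.54  -0.404  0.127]
viceTL [0.661 0.096 0.101]
spin [ 0.562 -0.135  0.133] [np.float64(0.001362731641305933), np.float64(0.0013627316413058156)]
pivot [ 0.615 -0.04   0.04 ] [np.float64(0.0010306012291028772), np.float64(0.0010306012291029282)]
knobtop [ 0.556 -0.004  0.078] [np.float64(0.0016203224029510389), np.float64(0.0016203224029508133)]
hole [ 0.445 -0.338  0.026] [np.float64(0.0008720633946819833), np.float64(0.0008720633946818325)]
```

View pics/c2.png

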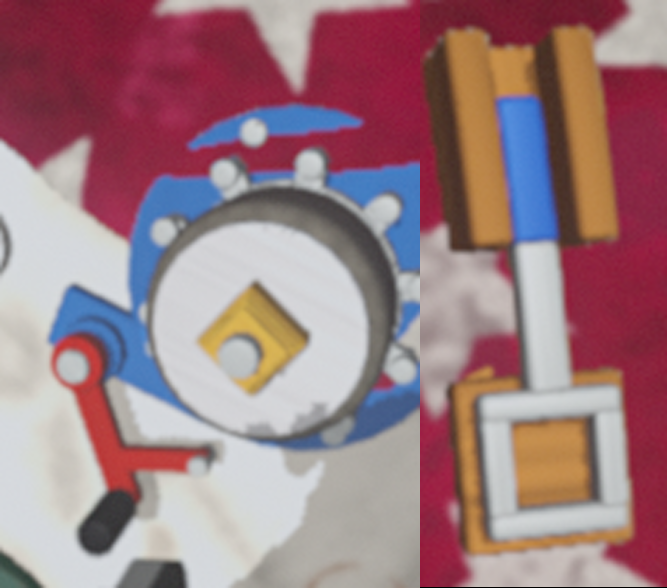

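```bash
sed -i 's/d=np.array(\[x\*k,-y\*k,-np.cos(t)\])/d=np.array([x*k,-y*k,-np.cos(t)])\/np.cos(t)/' h.py; python3 - <<'E'
from h import *
np.set_printoptions(precision=3,suppress=True)
z=np.load('pics/w1.npz',allow_pickle=True);c=z['c'].item();d=z['d'];p=z['p']
for n,u in dict(nut=(240,229),spin=(237,237),hub=(262,245),pivot=(178,239),knobtop=(186,298),hole=(432,168),ringtop=(413,170),neck=(430,120),grip=(424,75),wallL=(405,65),viceTR=(168,322),viceR=(165,312)).items(): print(n,dep('wrist',u,d,c))
P=lambda x,y:(390+(x-420)/3.09,20+y/3.09)
O=[atz('wrist',P(*q),.038,c) for q in [(478,397),(622,388),(632,526),(487,540)]]
print('ring outer',*O,np.mean(O,0))
az=lambda v:np.degrees(np.arctan2(v[1],v[0]))
print('edges',az(O[0]-O[3]),az(O[1]-O[2]),az(O[0]-O[1])-90,az(O[3]-O[2])-90,[np.linalg.norm(O[i]-O[i-1]) for i in range(4)])
H=[atz('wrist',P(*q),.030,c) for q in [(513,420),(590,418),(600,500),(515,506)]];print('hole',np.mean(H,0))
n0=atz('wrist',P(547,387),.038,c);n1=atz('wrist',P(536,242),.038,c);print('neck',n0,n1,(n0+n1)/2,az(n1-n0))
Q=lambda x,y:(150+x/2.8,110+y/2.8)
N=[atz('wrist',Q(*q),.1,c) for q in [(254,283),(308,340),(250,393),(197,340)]]
print('nut',np.mean(N,0),[az(N[i]-N[i-1]) for i in range(4)],[np.linalg.norm(N[i]-N[i-1]) for i in range(4)])
print('tcp?',readout.sense()['position'])
# vice extent
s=np.load('pics/side0.npz')
X=[dep('side',(u,v),s['d']) for u in range(180,262,2) for v in range(282,366,2)]
X=np.array([x for x in X if x[2]>.03]);print('vice pts y-min, by x', [(round(a,2),X[(abs(X[:,0]-a)<.02)].min(0)[1:2],X[(abs(X[:,0]-a)<.02)].max(0)[2]) for a in (.5,.54,.58,.62) if (abs(X[:,0]-a)<.02).any()])
E
```

```text
nut [ 0.564 -0.141  0.123]
spin [ 0.561 -0.137  0.134]
hub [ 0.534 -0.135  0.096]
pivot [ 0.614 -0.044  0.046]
knobtop [ 0.555 -0.009  0.084]
hole [ 0.443 -0.339  0.023]
ringtop [ 0.462 -0.317  0.039]
neck [ 0.493 -0.375  0.038]
grip [ 0.538 -0.409  0.039]
wallL [ 0.563 -0.395  0.056]
viceTR [0.548 0.103 0.002]
viceR [0.562 0.092 0.001]
ring outer [ 0.485 -0.331  0.038] [ 0.447 -0.379  0.038] [ 0.401 -0.344  0.038] [ 0.44  -0.295  0.038] [ 0.444 -0.337  0.038]
edges -38.98958245555131 -37.02094763614242 -38.75165059529679 -38.15897872382294 [np.float64(0.05793105263761863), np.float64(0.06098590141388954), np.float64(0.057305437475911776), np.float64(0.0629605705038119)]
hole [ 0.442 -0.339  0.03 ]
neck [ 0.469 -0.355  0.038] [ 0.514 -0.392  0.038] [ 0.492 -0.373  0.038] -39.15395530306016
nut [ 0.562 -0.131  0.1  ] [np.float64(-92.46210018886605), np.float64(176.37653891263565), np.float64(86.34986497227895), np.float64(-2.473839719218995)] [np.float64(0.03360713442229192), np.float64(0.03067994143400005), np.float64(0.032998545911384944), np.float64(0.029989460001612296)]
tcp? [ 0.516 -0.219  0.344]
vice pts y-min, by x [(0.5, array([0.116]), np.float64(0.11694711830755222)), (0.54, array([0.116]), np.float64(0.11649859832449572)), (0.58, array([0.125]), np.float64(0.11334338883696693)), (0.62, array([0.114]), np.float64(0.10093459982229602))]
```

Geometry agrees with the text (spindle top 0.134, hub 0.096, ring top 0.038, wall 0.056). Nut axes are about −3°, spanner heading −38.5°. Now to the lever.

```bash
python3 -m pendant '[[-1,-0.6,-0.91,0,0,0,0],[-1,-0.6,-0.91,0,0,0,0],[-1,-0.6,-0.91,0,0,0,0],[-1,-0.6,-0.91,0,0,0,0],[-1,-0.6,-0.91,0,0,0,0],[-1,-0.6,-0.91,0,0,0,0],[-1,0,0,0,0,0,-1]]'
python3 -m pendant '[[-1,0,0,0,0,0,-1],[-1,0,0,0,0,0,-1],[-1,0,0,1,0,0,-0.13],[-1,0,0,1,0,0,0],[-1,0,0,1,0,0,0],[-1,0,0,1,0,0,0],[-1,0,0,0,0,0,0],[-1,0,0,0,0,0,0]]'
python3 - <<'E'
from h import *
np.set_printoptions(precision=3,suppress=True)
s=readout.sense();print(s['time_s'],s['position'],s['opening'])
c=cams.get_calibration('wrist');p,d=cams.snapshot('wrist')
for t in ['lever_knob']:
    for x in cams.look_for('wrist',t)[:2]: print(x,atz('wrist',x['centre'],.058,c))
E
```

```text
time_s: 5.15
position: [0.5702, 0.0413, 0.3419]
eef_rot: [[0.8, -0.6, -0.002], [-0.6, -0.8, 0.001], [-0.002, 0.001, -1.0]]
ft_force: [0.0, 0.2, -0.3]
opening: 0.0002
grip_force: 0.0
time_s: 5.95
position: [0.5702, 0.0368, 0.1846]
eef_rot: [[0.939, -0.344, 0.001], [-0.344, -0.939, -0.001], [0.001, 0.001, -1.0]]
ft_force: [0.3, -0.7, 1.1]
opening: 0.0001
grip_force: 0.0
5.95 [0.57  0.037 0.185] 0.00011307257840591248
{'centre': [635.2, 223.8], 'confidence': 0.71} [ 0.476 -0.26   0.058]
{'centre': [386.1, 204.1], 'confidence': 0.7} [ 0.576 -0.016  0.058]
```

```bash
python3 -m pendant '[[-1,0,0,1,0,0,0],[-1,0,0,1,0,0,0],[-1,0,0,1,0,0,0],[-1,0,0,0.4,0,0,0],[-1,0,0,0,0,0,0]]' | grep -E 'pos|ft'
python3 -m pendant '[[-1,0,0.3,0,0,0,0],[-1,0,0.3,0,0,0,0],[-1,0,0.2,0,0,0,0],[-1,0,0.1,0,0,0,0]]'| grep -E 'pos|ft'
python3 -m pendant '[[-1,0,0.12,0,0,0,0],[-1,0,0.12,0,0,0,0],[-1,0,0.12,0,0,0,0],[-1,0,0.12,0,0,0,0],[-1,0,0,0,0,0,0]]'| grep -E 'pos|ft'
python3 - <<'E'
from h import *
p,d=cams.snapshot('side');cv2.imwrite('pics/s2.png',cv2.resize(p[200:320,220:380],None,fx=4,fy=4,interpolation=cv2.INTER_CUBIC)[:,:,::-1])
E
```

```text
position: [0.5697, 0.0375, 0.0467]
ft_force: [-0.6, 0.3, 1.1]
position: [0.5582, 0.0031, 0.0489]
ft_force: [-0.4, 1.4, 0.5]
position: [0.5537, -0.0085, 0.0479]
ft_force: [6.2, 23.5, -1.5]
```

View pics/s2.png

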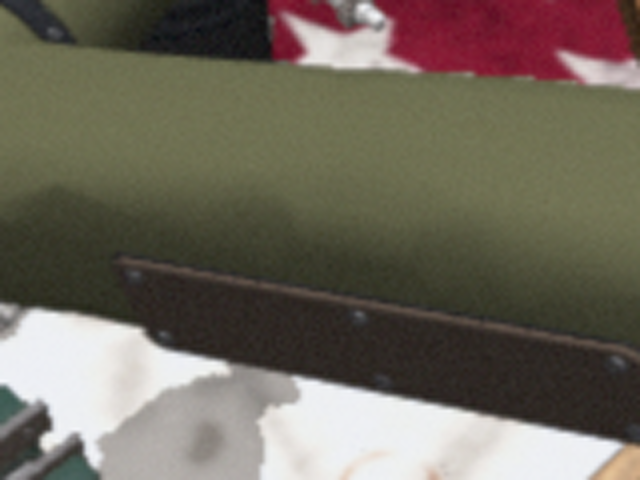

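The side view is blocked by the arm. 24 N says the lever has met something; back off slightly, rise and look with the wrist camera.

```bash
python3 -m pendant '[[-1,0,-0.5,0,0,0,0],[-1,0,-0.5,0,0,0,0],[-1,0,0,-1,0,0,0],[-1,0,0,-1,0,0,0],[-1,0,0,-1,0,0,0],[-1,-1,0,-1,0,0,0],[-1,-1,0,-1,0,0,0],[-1,0,0,0,0,0,0]]' | grep -E 'pos|ft'
python3 - <<'E'
from h import *
c=cams.get_calibration('wrist');p,d=cams.snapshot('wrist');np.savez('pics/w2.npz',p=p,d=d,c=c);cv2.imwrite('pics/w2.png',p[:,:,::-1])
E
```

```text
position: [0.4984, 0.0484, 0.2451]
ft_force: [0.9, -0.0, 1.3]
```

View pics/w2.png

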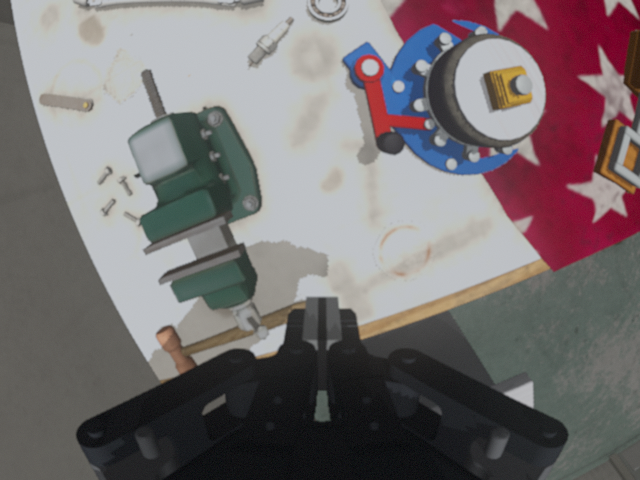

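Knob top at (388,143), pivot (370,66), nose tip (430,124) now among the lugs, nut (512,85). Work out the lever's angle.

```bash
python3 - <<'E'
from h import *
np.set_printoptions(precision=3,suppress=True)
z=np.load('pics/w2.npz',allow_pickle=True);c=z['c'].item();d=z['d'];p=z['p']
for n,u,h in [('pivot',(370,66),.042),('knobtop',(388,143),.080),('nose',(430,124),.035),('spin',(522,83),.134),('corner',(495,110),.1)]: print(n,dep('wrist',u,d,c),atz('wrist',u,h,c))
a=atz('wrist',(388,143),.08,c)-atz('wrist',(370,66),.042,c);print(np.hypot(*a[:2]),np.degrees(np.arctan2(a[1],a[0])))
cv2.imwrite('pics/c3.png',cv2.resize(p[10:190,330:560],None,fx=3.3,fy=3.3,interpolation=cv2.INTER_CUBIC)[:,:,::-1])
E
```

```text
pivot [ 0.616 -0.039  0.046] [ 0.617 -0.04   0.042]
knobtop [ 0.546 -0.025  0.085] [ 0.546 -0.026  0.08 ]
nose [ 0.548 -0.075  0.045] [ 0.547 -0.078  0.035]
spin [ 0.564 -0.131  0.135] [ 0.564 -0.132  0.134]
corner [ 0.547 -0.12   0.097] [ 0.547 -0.119  0.1  ]
0.0724598915638936 168.67670721900305
```

View pics/c3.png

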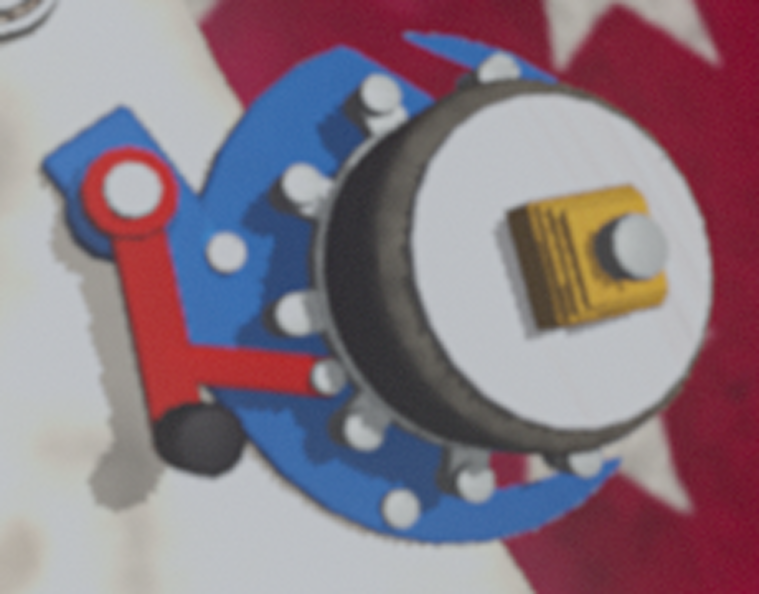

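```bash
python3 - <<'E'
from h import *
np.set_printoptions(precision=3,suppress=True)
P={}
for w,pv,kn in [('w1',(176,240.7),(185.7,300)),('w2',(370,67),(330+201/3.3,10+438/3.3))]:
    c=np.load(f'pics/{w}.npz',allow_pickle=True)['c'].item()
    a=atz('wrist',pv,.044,c);b=atz('wrist',kn,.08,c);v=b-a
    print(w,a,b,np.hypot(*v[:2]),np.degrees(np.arctan2(v[1],v[0])))
E
```

```text
w1 [ 0.615 -0.039  0.044] [ 0.554 -0.004  0.08 ] 0.07052483273342335 149.630885113092
w2 [ 0.615 -0.039  0.044] [ 0.545 -0.028  0.08 ] 0.07129642057067755 171.02532107163967
```

```bash
python3 - <<'E'
from h import *
np.set_printoptions(precision=3,suppress=True)
z=np.load('pics/w2.npz',allow_pickle=True);c=z['c'].item();d=z['d']
H=np.array([.5625,-.134])
for n,q in dict(l1=(380,95),l2=(302,187),l3=(297,313),nose=(327,375),l4=(362,430),l5=(474,480),bolt=(227,252),bolt2=(401,508),lever=(155,300),knob=(201,438),arm=(250,365)).items():
    u=(330+q[0]/3.3,10+q[1]/3.3);m=dep('wrist',u,d,c);a=atz('wrist',u,.044,c);v=a[:2]-H;print(n,m,a,np.hypot(*v),np.degrees(np.arctan2(v[1],v[0])))
E
```

```text
l1 [ 0.622 -0.119  0.045] [ 0.623 -0.119  0.044] 0.06185704586158755 14.058416938705376
l2 [ 0.602 -0.086  0.045] [ 0.602 -0.086  0.044] 0.062045494835693486 50.421835308363114
l3 [ 0.568 -0.072  0.045] [ 0.568 -0.072  0.044] 0.061940080197787364 85.19144983137461
nose [ 0.548 -0.075  0.045] [ 0.548 -0.075  0.044] 0.060684015938673744 103.59217807670868
l4 [ 0.53  -0.08   0.045] [ 0.53  -0.08   0.044] 0.06282315886564037 121.04274482116992
l5 [ 0.506 -0.109  0.045] [ 0.506 -0.11   0.044] 0.06142415251831394 156.78631820504825
bolt [ 0.592 -0.065  0.018] [ 0.59  -0.059  0.044] 0.08021739254235541 69.89277425986208
bolt2 [ 0.5   -0.093  0.018] [ 0.505 -0.085  0.044] 0.07570088404976809 139.6061816675765
lever [ 0.583 -0.035  0.04 ] [ 0.583 -0.035  0.044] 0.10160402676550877 78.28372939378356
knob [ 0.545 -0.027  0.085] [ 0.542 -0.034  0.044] 0.10202177128423108 101.55320326668527
arm [ 0.557 -0.055  0.04 ] [ 0.558 -0.054  0.044] 0.07992644486731514 93.5856039069786
```

The nose pin sits exactly on the lug circle (0.061 m) and midway between two lugs, with a hard stop felt at 24 N: lever is in. On to the spanner neck.

```bash
python3 -m pendant '[[0.2,0,0,0,0,0,1],[0.2,0,0,0,0,0,1],[0.2,0.71,0.93,0,0,0,0.31],[0.2,0.71,0.93,0,0,0,0],[0.2,0.71,0.93,0,0,0,0],[0.2,0.71,0.93,0,0,0,0],[0.2,0.71,0.93,0,0,0,0]]' | grep -E 'pos|ft'
python3 -m pendant '[[0.2,0.71,0.93,0,0,0,0],[0.2,0.71,0.93,0,0,0,0],[0.2,0.71,0.93,0,0,0,0],[0.2,0.71,0.93,0,0,0,0],[0.2,0,0,0.6,0,0,0],[0.2,0,0,0,0,0,0],[0.2,0,0,0,0,0,0]]'
python3 - <<'E'
from h import *
np.set_printoptions(precision=4,suppress=True)
s=readout.sense();print(s['time_s'],s['position'],s['eef_rot'])
c=cams.get_calibration('wrist');p,d=cams.snapshot('wrist');np.savez('pics/w3.npz',p=p,d=d,c=c);cv2.imwrite('pics/w3.png',p[:,:,::-1])
E
```

```text
position: [0.4951, -0.1882, 0.2366]
ft_force: [1.5, 0.0, 0.4]
time_s: 9.75
position: [0.4913, -0.3733, 0.2126]
eef_rot: [[0.782, -0.623, -0.004], [-0.623, -0.782, 0.001], [-0.003, 0.002, -1.0]]
ft_force: [0.1, 1.2, 0.9]
opening: 0.051
grip_force: 0.0
9.75 [ 0.4913 -0.3733  0.2126] [[ 0.782  -0.6233 -0.0036]
 [-0.6233 -0.782   0.0009]
 [-0.0033  0.0015 -1.    ]]
```

View pics/w3.png

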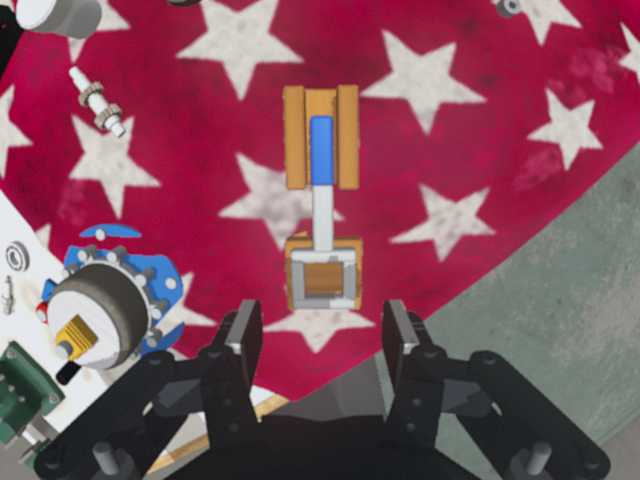

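Spanner is in line with the tool: blue starts at (322,186), neck meets ring at (322,249), ring centre about (325,279). Fingers at both sides.

```bash
python3 - <<'E'
from h import *
np.set_printoptions(precision=4,suppress=True)
z=np.load('pics/w3.npz',allow_pickle=True);c=z['c'].item();p=z['p'].astype(int);d=z['d']
# steel top pixels by height & colour, unprojected
V,U=np.mgrid[90:315,280:370];pts=np.array([np.r_[dep('wrist',(u,v),d,c),p[v,u]] for u,v in zip(U.ravel(),V.ravel())])
grey=(pts[:,3:].max(1)-pts[:,3:].min(1)<35)&(abs(pts[:,2]-.038)<.006)&(pts[:,3]>90)
blue=(pts[:,5]>pts[:,3]+60)&(pts[:,5]>pts[:,4]+30)
T=readout.sense();R=T['eef_rot']
R=np.array(R);t=np.array([.4913,-.3733,.2126])
g=(pts[grey][:,:3]-t)@R;b=(pts[blue][:,:3]-t)@R
print(len(g),len(b),'z',np.median(pts[grey][:,2]))
ring=g[g[:,0]<-.03];print('ring x',np.percentile(ring[:,0],[1,99]),'y',np.percentile(ring[:,1],[1,50,99]))
nk=g[(g[:,0]>-.018)&(g[:,0]<.025)];print('neck y',np.percentile(nk[:,1],[2,50,98]),'slope',np.degrees(np.polyfit(nk[:,0],nk[:,1],1)[0]))
print('blue x',np.percentile(b[:,0],[1,99]),'y',np.percentile(b[:,1],[2,50,98]))
E
```

```text
3861 1504 z 0.03846552911954976
ring x [-0.0879 -0.0303] y [-0.0285  0.0007  0.0305]
neck y [-0.0089 -0.0002  0.0086] slope -0.8841312316047094
blue x [0.031  0.0887] y [-0.0096 -0.0011  0.0083]
```

```bash
python3 -m pendant '[[0.2,-0.07,0,1,0,0,-0.1],[0.2,0,0,1,0,0,0],[0.2,0,0,1,0,0,0],[0.2,0,0,1,0,0,0],[0.2,0,0,0.6,0,0,0],[0.2,0,0,0.2,0,0,0],[0.2,0,0,0.2,0,0,0],[0.2,0,0,0,0,0,0]]' | grep -E 'pos|ft'
python3 -m pendant '[[-1,0,0,0,0,0,0],[-1,0,0,0,0,0,0],[-1,0,0,0,0,0,0],[-1,0,0,0,0,0,0],[-1,0,0,0,0,0,0],[-1,0,0,0,0,0,0],[-1,0,0,0,0,0,0],[-1,0,0,0,0,0,0]]'
```

```text
position: [0.4902, -0.3716, 0.015]
ft_force: [0.5, 0.6, 0.5]
time_s: 11.4
position: [0.4903, -0.3723, 0.0157]
eef_rot: [[0.791, -0.612, 0.002], [-0.612, -0.791, -0.001], [0.003, -0.0, -1.0]]
ft_force: [0.4, 1.9, 6.1]
opening: 0.0166
grip_force: 61.7
```

```bash
python3 -m pendant '[[-1,0,0,-0.3,0,0,0],[-1,0,0,-0.6,0,0,0],[-1,0,0,-1,0,0,0],[-1,0,0,-1,0,0,0],[-1,0,0,-1,0,0,0],[-1,0,0,-1,0,0,0],[-1,0,0,0,0,0,1],[-1,0,0,0,0,0,1]]' | grep -E 'pos|ft|op'
python3 -m pendant '[[-1,0,0,0,0,0,1],[-1,0,0,0,0,0,1],[-1,0,0,0,0,0,1],[-1,0,0,0,0,0,1],[-1,0,0,0,0,0,0.91],[-1,-0.5,-0.3,0,0,0,0],[-1,-0.9,-0.3,0,0,0,0],[-1,-0.9,-0.3,0,0,0,0]]' | grep -E 'pos|ft|op'
python3 -m pendant '[[-1,-0.9,-0.3,0,0,0,0],[-1,-0.9,-0.3,0,0,0,0],[-1,-0.5,0,0,0,0,0],[-1,0,0,0,0,0,0],[-1,0,0,0,0,0,0]]'
python3 - <<'E'
from h import *
np.set_printoptions(precision=4,suppress=True)
s=readout.sense();print(s['time_s'],s['joints'])
c=cams.get_calibration('wrist');p,d=cams.snapshot('wrist');np.savez('pics/w4.npz',p=p,d=d,c=c,R=s['eef_rot'],t=s['position']);cv2.imwrite('pics/w4.png',p[:,:,::-1])
E
```

```text
position: [0.4897, -0.3718, 0.2119]
ft_force: [0.6, 0.3, -2.7]
opening: 0.0169
position: [0.53, -0.2809, 0.2096]
ft_force: [0.8, -0.1, -1.3]
opening: 0.0164
time_s: 13.5
position: [0.5589, -0.1909, 0.21]
eef_rot: [[-0.052, -0.999, -0.001], [-0.999, 0.052, 0.0], [-0.0, 0.001, -1.0]]
ft_force: [-0.5, -0.3, -1.0]
opening: 0.0168
grip_force: 60.7
13.5 [  0.5653   0.8344   1.153   -0.0086 -90.3575  -3.5477]
```

View pics/w4.png

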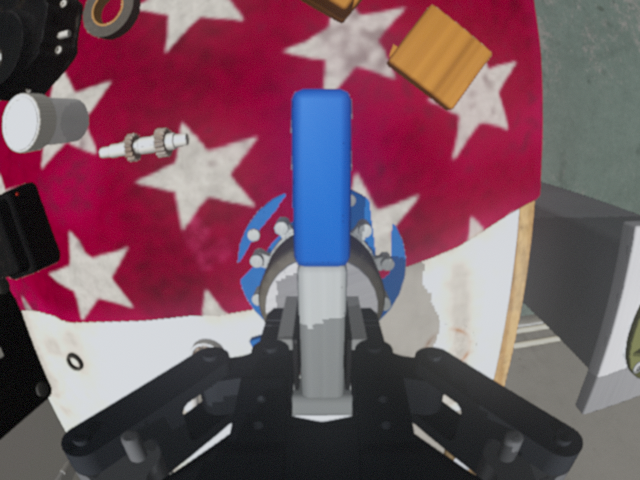

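Wrist view: spanner held in line, blue grip (322,90–265), shaft at (145,145) untouched. Now numeric: pose of spanner in the grip and a refined hub centre/nut angle.

```bash
python3 - <<'E'
from h import *
np.set_printoptions(precision=4,suppress=True)
z=np.load('pics/w4.npz',allow_pickle=True);c=z['c'].item();p=z['p'].astype(int);d=z['d'];R=z['R'];t=z['t']
def cloud(n,p,d,c,u0,u1,v0,v1):
    return np.array([np.r_[(lambda o,r:o+r*d[v,u])(*ray(n,(u,v),c)),p[v,u]] for v in range(v0,v1) for u in range(u0,u1) if d[v,u]>0])
X=cloud('wrist',p,d,c,285,360,80,420)
b=X[(X[:,5]>X[:,3]+60)&(X[:,5]>X[:,4]+30)];q=(b[:,:3]-t)@R
q=q[abs(q[:,2]-np.median(q[:,2]))<.006]
print('blue tool x',np.percentile(q[:,0],[1,99]),'y',np.percentile(q[:,1],[2,50,98]),'z',np.median(q[:,2]),'pitch',np.degrees(np.polyfit(q[:,0],q[:,2],1)[0]),'yaw',np.degrees(np.polyfit(q[:,0],q[:,1],1)[0]))
for nm,n,box in [('w1','wrist',(190,300,165,275)),('w2','wrist',(415,560,20,160)),('side0','side',(280,340,215,265))]:
    z=np.load(f'pics/{nm}.npz',allow_pickle=True);c=z['c'].item() if 'c' in z else cams.get_calibration(n)
    X=cloud(n,z['p'].astype(int),z['d'],c,*box)
    h=X[abs(X[:,2]-.096)<.005];r=np.hypot(h[:,0]-.5625,h[:,1]+.134);h=h[r<.05]
    (cx,cy),rad=cv2.minEnclosingCircle(h[:,:2].astype(np.float32)); 
    hl=cv2.convexHull(h[:,:2].astype(np.float32))[:,0];e=cv2.fitEllipse(hl)
    nt=X[(X[:,3]>X[:,5]+60)&(X[:,2]>.099)&(X[:,2]<.13)];nt=nt[np.hypot(nt[:,0]-.5625,nt[:,1]+.134)<.03]
    s=nt[nt[:,2]<.113];m=cv2.minAreaRect(s[:,:2].astype(np.float32)); m2=cv2.minAreaRect(nt[:,:2].astype(np.float32))
    sp=X[X[:,2]>.130];sp=sp[np.hypot(sp[:,0]-.5625,sp[:,1]+.134)<.02]
    print(nm,'hub',cx,cy,rad,e,'nut',m,m2,'spin',sp[:,:3].mean(0) if len(sp) else 0)
E
```

```text
blue tool x [0.0319 0.09  ] y [-0.0098 -0.0007  0.0085] z -0.022744756914039398 pitch 0.039551563223830424 yaw -0.3613606510617201
w1 hub 0.5631656050682068 -0.13395141065120697 0.04639288783073425 ((0.5632653832435608, -0.1343080699443817), (0.09042041003704071, 0.0914808064699173), 107.24699401855469) nut ((0.5628315806388855, -0.13598649203777313), (0.028843743726611137, 0.030018072575330734), 87.26184844970703) ((0.5627210140228271, -0.13613274693489075), (0.029598111286759377, 0.03023606352508068), 88.13639831542969) spin [ 0.5626 -0.1347  0.1338]
w2 hub 0.5634189248085022 -0.1328592300415039 0.04737444594502449 ((0.5632287263870239, -0.13198985159397125), (0.09020821005105972, 0.09215282648801804), 86.49744415283203) nut ((0.5629613399505615, -0.13205382227897644), (0.029653891921043396, 0.03058655560016632), 86.8545913696289) ((0.5629593133926392, -0.13217200338840485), (0.029704919084906578, 0.030628036707639694), 87.3955078125) spin [ 0.563  -0.132   0.1338]
side0 hub 0.5617826581001282 -0.1315537542104721 0.04768868535757065 ((0.5625203251838684, -0.13088011741638184), (0.08985820412635803, 0.0936756506562233), 54.724517822265625) nut ((0.5561127662658691, -0.12504658102989197), (0.037630438804626465, 0.017033740878105164), 42.82183837890625) ((0.5614387392997742, -0.13019944727420807), (0.027834540233016014, 0.02820940688252449), 88.1624755859375) spin [ 0.5634 -0.1319  0.1331]
```

```bash
python3 -m pendant '[[-1,0.07,-0.03,0.8,0,0,0],[-1,0,0,0.8,0,0,0],[-1,0,0,0.3,0,0,0],[-1,0,0,0,0,0,0]]' | grep -E 'pos|ft|op'
python3 -m pendant '[[-1,0,0,0.15,0,0,0],[-1,0,0,0.15,0,0,0],[-1,0,0,0.15,0,0,0],[-1,0,0,0.1,0,0,0],[-1,0,0,0,0,0,0]]' | grep -E 'pos|ft|op'
```

```text
position: [0.5588, -0.1948, 0.1319]
ft_force: [0.2, -0.3, -2.8]
opening: 0.0171
position: [0.5598, -0.1939, 0.1113]
ft_force: [0.8, 0.4, -3.1]
opening: 0.017
```

```bash
python3 -m pendant '[[-1,0,0,0.1,0,0,0],[-1,0,0,0.1,0,0,0],[-1,0,0,0.1,0,0,0],[-1,0,0,0,0,0,0]]' | grep -E 'pos|ft|op'
python3 -m pendant '[[-1,0,0,0.1,0,0,0],[-1,0,0,0.08,0,0,0],[-1,0,0,0.06,0,0,0],[-1,0,0,0,0,0,0]]' | grep -E 'pos|ft|op'
```

```text
position: [0.5597, -0.1939, 0.099]
ft_force: [-0.9, 0.7, -2.5]
opening: 0.0164
position: [0.56, -0.1941, 0.0901]
ft_force: [0.2, -0.1, -2.7]
opening: 0.0169
```

```bash
python3 -m pendant '[[-1,0,0,0.04,0,0,0],[-1,0,0,0,0,0,0]]' | grep -E 'pos|ft|op'
python3 -m pendant '[[0,0,0,0,0,0,0],[0,0,0,0,0,0,0],[0,0,0,0,0,0,0],[0,0,0,0,0,0,0],[0,0,0,0,0,0,0]]' | grep -E 'pos|ft|op|grip'
python3 - <<'E'
from h import *
np.set_printoptions(precision=4,suppress=True)
s=readout.sense();c=cams.get_calibration('wrist');p,d=cams.snapshot('wrist');R=np.array(s['eef_rot']);t=s['position'];print(s['time_s'],t)
X=np.array([np.r_[(lambda o,r:o+r*d[v,u])(*ray('wrist',(u,v),c)),p[v,u]] for v in range(80,400) for u in range(270,380) if d[v,u]>0])
b=X[(X[:,5]>X[:,3]+60)&(X[:,5]>X[:,4]+30)&(X[:,2]>.09)&(X[:,2]<.13)];q=(b[:,:3]-t)@R
print('blue world z',np.median(b[:,2]),'x',np.percentile(q[:,0],[1,99]),'y',np.percentile(q[:,1],[2,50,98]),'pitch',np.degrees(np.polyfit(q[:,0],q[:,2],1)[0]),'yaw',np.degrees(np.polyfit(q[:,0],q[:,1],1)[0]))
print('grip centre world',(R@np.array([q[:,0].min()/2+q[:,0].max()/2,np.median(q[:,1]),0])+t)[:2])
E
```

```text
position: [0.5604, -0.1941, 0.0897]
ft_force: [-1.8, 1.6, 2.2]
opening: 0.0169
position: [0.5602, -0.1941, 0.0888]
ft_force: [0.3, 1.3, 0.1]
opening: 0.043
grip_force: 0.0
15.95 [ 0.5602 -0.1941  0.0888]
blue world z 0.11249071767861323 x [0.0318 0.0899] y [-0.0101 -0.0011  0.0081] pitch 0.08169162519713494 yaw -0.48629343496128896
grip centre world [ 0.5581 -0.2537]
```

Spanner seated flat (top at 0.1125 = 0.096+0.016), let go. Slide along to the blue grip and close.

```bash
python3 -m pendant '[[0,0.5,0,0,0,0,0],[0,0.5,-0.03,0,0,0,0],[0,0.5,0,0.1,0,0,0],[0,0,0,0,0,0,0]]' | grep -E 'pos|ft|op|grip'
python3 -m pendant '[[-1,0,0,0,0,0,0],[-1,0,0,0,0,0,0],[-1,0,0,0,0,0,0],[-1,0,0,0,0,0,0],[-1,0,0,0,0,0,0],[-1,0,0,0,0,0,0]]'
```

```text
position: [0.5575, -0.2556, 0.0839]
ft_force: [-0.2, 0.6, -0.1]
opening: 0.0426
grip_force: 0.0
time_s: 17.0
position: [0.5583, -0.2535, 0.0849]
eef_rot: [[-0.052, -0.999, 0.0], [-0.999, 0.052, 0.0], [-0.0, -0.0, -1.0]]
ft_force: [0.1, 0.7, 0.5]
opening: 0.0191
grip_force: 59.6
```

```bash
python3 -m pendant '[[-1,-0.01,0.21,0,0,0,0.5],[-1,-0.01,0.21,0,0,0,0.5],[-1,-0.01,0.21,0,0,0,0.5],[-1,-0.01,0.21,0,0,0,0.5],[-1,-0.01,0.21,0,0,0,0.5],[-1,0,0,0,0,0,0]]'
python3 - <<'E'
from h import *
s=readout.sense();v=np.array(s['position'])[:2]-[.563,-.133];R=np.array(s['eef_rot']);print(np.hypot(*v),np.degrees(np.arctan2(v[1],v[0])),np.degrees(np.arctan2(R[1,0],R[0,0])),s['wrist_torque'])
E
```

```text
time_s: 17.6
position: [0.5177, -0.2433, 0.085]
eef_rot: [[-0.39, -0.921, 0.001], [-0.921, 0.39, 0.001], [-0.001, -0.001, -1.0]]
ft_force: [1.4, 2.3, -1.2]
opening: 0.019
grip_force: 59.7
0.1192167058404421 -112.34259110425604 -112.98246520322398 [ 0.86380319 -0.44349304  0.50953489]
```

```bash
for i in 1; do python3 -m pendant '[[-1,0,0.21,0,0,0,0.5],[-1,0,0.21,0,0,0,0.5],[-1,0,0.21,0,0,0,0.5],[-1,0,0.21,0,0,0,0.5],[-1,0,0.21,0,0,0,0.5],[-1,0,0,0,0,0,0]]' | grep -E 'pos|ft|op'; done
cat > m.py <<'E'
from h import *
s=readout.sense();v=np.array(s['position'])[:2]-[.563,-.133];R=np.array(s['eef_rot'])
a=np.arctan2(v[1],v[0]);f=np.array(s['ft_force']);print(s['time_s'],'r',np.hypot(*v),'az',np.degrees(a),'tool az',np.degrees(np.arctan2(R[1,0],R[0,0])),'f_tan(ccw)',f[:2]@[-np.sin(a),np.cos(a)],'f_rad',f[:2]@[np.cos(a),np.sin(a)],'tq',s['wrist_torque'])
E
python3 m.py
```

```text
position: [0.4829, -0.2214, 0.0851]
ft_force: [4.9, 3.4, -1.8]
opening: 0.0189
18.2 r 0.11931181012378982 az -132.1575926797459 tool az -132.9331887942 f_tan(ccw) 1.3906643395123188 f_rad -5.81599107317397 tq [ 0.9913622  -1.4420621   0.41715529]
```

```bash
python3 -m pendant '[[-1,-0.04,0.21,0,0,0,0.5],[-1,-0.02,0.21,0,0,0,0.5],[-1,-0.01,0.21,0,0,0,0.5],[-1,-0.01,0.21,0,0,0,0.5],[-1,0,0,0,0,0,0]]' | grep -E 'ft|op'; python3 m.py
python3 -m pendant '[[-1,-0.01,0.21,0,0,0,0.5],[-1,-0.01,0.21,0,0,0,0.5],[-1,-0.01,0.21,0,0,0,0.5],[-1,0,0,0,0,0,0]]' | grep -E 'ft|op'; python3 m.py
```

```text
ft_force: [2.6, -11.4, -1.2]
opening: 0.0189
18.7 r 0.11920323520238477 az -147.33283652647813 tool az -148.93386719156612 f_tan(ccw) 10.989156742102265 f_rad 3.952382740076013 tq [-3.71298373 -0.82044064  1.10950935]
ft_force: [10.6, -37.0, -4.0]
opening: 0.0192
19.1 r 0.11884798454442504 az -156.85750603314673 tool az -160.96335476246512 f_tan(ccw) 38.2252809923942 f_rad 4.809140233975407 tq [-12.24592272  -3.52289281   1.79219061]
```

Tangential force jumped from 11 N (turning) to 38 N with the handle stationary after ~64°, as expected for the stop. Hold, relax, release, and verify.

```bash
python3 -m pendant '[[-1,0,0,0,0,0,0],[-1,0,0,0,0,0,0],[-1,0,-0.1,0,0,0,-0.2],[-1,0,-0.1,0,0,0,-0.3],[-1,0,0,0,0,0,0]]' | grep -E 'ft|op'; python3 m.py
python3 -m pendant '[[0,0,0,0,0,0,0],[0,0,0,0,0,0,0],[0,0,0,0,0,0,0],[0,0,0,0,0,0,0]]' | grep -E 'pos|ft|op|grip'
python3 -m pendant '[[0,0,0,-0.3,0,0,0],[0,0,0,-0.6,0,0,0],[0,0,0,-1,0,0,0],[0,0.5,0,-1,0,0,0],[0,1,0,-1,0,0,0],[0,1,0,-1,0,0,0],[0,0,0,0,0,0,0],[0,0,0,0,0,0,0]]' 
python3 - <<'E'
from h import *
s=readout.sense();c=cams.get_calibration('wrist');p,d=cams.snapshot('wrist');np.savez('pics/w5.npz',p=p,d=d,c=c)
np.set_printoptions(precision=4,suppress=True)
def cloud(p,d,c): return np.array([np.r_[(lambda o,r:o+r*d[v,u])(*ray('wrist',(u,v),c)),p[v,u]] for v in range(0,420,1) for u in range(0,640,1) if d[v,u]>0 and d[v,u]<.7])
H=np.array([.563,-.133])
for nm in ('w1','w2','w5'):
    z=np.load(f'pics/{nm}.npz',allow_pickle=True);X=cloud(z['p'].astype(int),z['d'],z['c'].item())
    r=np.hypot(*(X[:,:2]-H).T)
    L=X[(r>.055)&(r<.072)&(abs(X[:,2]-.0445)<.004)&(X[:,3]-X[:,5]<60)];a=np.degrees(np.arctan2(L[:,1]+.133,L[:,0]-.563))
    h,e=np.histogram(a%360,np.arange(0,361,4));print(nm,'lugs az',[(int(e[i]),int(h[i])) for i in range(len(h)) if h[i]>8])
    k=X[(abs(X[:,2]-.0825)<.006)&(X[:,:3][:,1]>-.08)&(X[:,1]<.02)&(abs(X[:,0]-.55)<.04)&(X[:,3]<90)];print(' knob',k[:,:3].mean(0) if len(k) else 0)
b=X[(X[:,5]>X[:,3]+60)&(X[:,5]>X[:,4]+30)&(X[:,2]>.1)&(X[:,2]<.13)]
A=np.c_[b[:,:2],np.ones(len(b))];co=np.linalg.lstsq(A,b[:,2],rcond=None)[0]
(cx,cy),(w,h),an=cv2.minAreaRect(b[:,:2].astype(np.float32));print('blue',len(b),cx,cy,w,h,an,'z',np.median(b[:,2]),'tilt',np.hypot(*co[:2]),'dist hub',np.hypot(cx-.563,cy+.133),np.degrees(np.arctan2(cy+.133,cx-.563)))
sp=X[(X[:,2]>.131)&(np.hypot(*(X[:,:2]-H).T)<.02)];print('spindle',sp[:,:3].mean(0) if len(sp) else 0)
E
```

```text
ft_force: [8.2, -24.7, -1.7]
opening: 0.0189
19.6 r 0.11897492309868914 az -153.98819282108212 tool az -156.8846572510444 f_tan(ccw) 25.787570183994646 f_rad 3.4601530583978497 tq [-8.08241885 -2.34926765  1.10792098]
position: [0.4582, -0.1841, 0.0883]
ft_force: [13.9, -21.5, -2.7]
opening: 0.043
grip_force: 12.5
time_s: 20.8
position: [0.3709, -0.2155, 0.273]
eef_rot: [[-0.921, -0.39, 0.003], [-0.39, 0.921, -0.0], [-0.003, -0.001, -1.0]]
ft_force: [0.5, 0.0, -0.7]
opening: 0.0425
grip_force: 0.0
w1 lugs az [(8, 27), (12, 24), (156, 12), (160, 13), (188, 12), (192, 31), (196, 32), (224, 21), (228, 36), (232, 22), (260, 21), (264, 33), (268, 17), (296, 28), (300, 32), (304, 11), (332, 27), (336, 30)]
 knob [ 0.5547 -0.0047  0.0835]
w2 lugs az [(8, 35), (12, 48), (16, 31), (44, 37), (48, 53), (52, 33), (80, 42), (84, 58), (88, 32), (100, 40), (104, 38), (116, 48), (120, 48), (124, 27), (152, 47), (156, 49), (160, 21), (188, 30), (192, 24), (196, 12), (332, 11), (336, 25), (340, 19)]
 knob [ 0.5453 -0.0287  0.0842]
w5 lugs az [(92, 14), (96, 21), (104, 28), (108, 12), (124, 10), (128, 21), (132, 29), (164, 32), (168, 32), (196, 22), (200, 38), (204, 23), (232, 30), (236, 36), (240, 16), (304, 24), (308, 17)]
 knob 0
blue 222 0.49803227186203003 -0.2622195780277252 0.014414574019610882 0.019061638042330742 68.15282440185547 z 0.11237858704532419 tilt 0.14202060126960953 dist hub 0.1446323098241625 -116.69187820915808
spindle [ 0.5566 -0.136   0.1327]
```

Force persisted after opening and the grip shows up at an unexpected azimuth; check with the fixed cameras numerically.

```bash
cat > g.py <<'E'
from h import *
import sys
np.set_printoptions(precision=4,suppress=True)
H=np.array([.563,-.133])
for n in sys.argv[1:]:
    c=cams.get_calibration(n);p,d=cams.snapshot(n);p=p.astype(int);np.savez(f'pics/last_{n}.npz',p=p,d=d,c=c)
    X=np.array([np.r_[(lambda o,r:o+r*d[v,u])(*ray(n,(u,v),c)),p[v,u],u,v] for v in range(0,480) for u in range(0,640) if 0<d[v,u]<1.6])
    r=np.hypot(*(X[:,:2]-H).T)
    b=X[(X[:,5]>X[:,3]+60)&(X[:,5]>X[:,4]+30)&(X[:,2]>.06)&(X[:,2]<.2)&(r<.25)]
    print(n,'blue n',len(b))
    if len(b)>5: print(np.percentile(b[:,:3],[2,50,98],axis=0),'px',b[:,6:].mean(0),'az',np.degrees(np.arctan2(*(np.median(b[:,:2],0)-H)[::-1])))
    g=X[(X[:,3:6].max(1)-X[:,3:6].min(1)<40)&(X[:,2]>.104)&(X[:,2]<.12)&(r<.16)]
    print(' steel top n',len(g))
    if len(g)>20:
        print(np.percentile(g[:,:3],[2,50,98],axis=0));m=cv2.minAreaRect(g[np.hypot(*(g[:,:2]-H).T)<.05][:,:2].astype(np.float32));print(m)
    for t in ('spanner_grip','spanner_hole','lever_knob'):
        for x in cams.look_for(n,t)[:2]: print(' ',t,x['centre'],round(x['confidence'],2),atz(n,x['centre'],.104,c)[:2])
E
python3 g.py side scene wrist
```

```text
side blue n 180
[[ 0.4917 -0.2653  0.102 ]
 [ 0.5069 -0.239   0.1107]
 [ 0.5269 -0.2119  0.1149]] px [354.8944 221.5222] az -117.89624464077536
 steel top n 522
[[ 0.519  -0.2102  0.1045]
 [ 0.5435 -0.147   0.1107]
 [ 0.593  -0.0989  0.1148]]
((0.556743860244751, -0.14055287837982178), (0.0796341747045517, 0.0628068596124649), 62.59133529663086)
  spanner_grip [323.1, 228.1] 0.83 [ 0.5505 -0.17  ]
  spanner_hole [325.0, 226.8] 0.87 [ 0.5503 -0.1762]
  lever_knob [278.5, 269.6] 0.9 [ 0.5328 -0.012 ]
scene blue n 166
[[ 0.489  -0.2735  0.0778]
 [ 0.5037 -0.2506  0.1095]
 [ 0.5508 -0.1872  0.1123]] px [320.2952 255.1807] az -116.73516563737576
 steel top n 323
[[ 0.5188 -0.2136  0.1049]
 [ 0.5424 -0.1587  0.1094]
 [ 0.5909 -0.1066  0.1121]]
((0.5561980605125427, -0.1427636593580246), (0.07457786053419113, 0.059936508536338806), 64.9599609375)
  spanner_grip [317.1, 237.8] 0.95 [ 0.5412 -0.1724]
  spanner_grip [316.2, 225.2] 0.31 [ 0.5701 -0.1174]
  spanner_hole [316.1, 238.1] 0.64 [ 0.5385 -0.1725]
  spanner_hole [313.5, 257.2] 0.41 [ 0.4924 -0.2428]
  lever_knob [289.4, 230.4] 0.43 [ 0.5036 -0.1091]
wrist blue n 243
[[ 0.4882 -0.27    0.1042]
 [ 0.4973 -0.2624  0.1124]
 [ 0.5142 -0.2291  0.1142]] px [226.4774 324.0823] az -116.90845270787268
 steel top n 2148
[[ 0.5174 -0.2064  0.1047]
 [ 0.5381 -0.1587  0.1124]
 [ 0.5763 -0.1014  0.1141]]
((0.5472260117530823, -0.13993610441684723), (0.05452888831496239, 0.08216634392738342), 22.73149299621582)
  spanner_grip [298.2, 382.5] 0.94 [ 0.5407 -0.1694]
  spanner_hole [297.6, 387.3] 0.57 [ 0.5472 -0.1676]
  lever_knob [583.1, 327.1] 0.73 [0.3644 0.1184]
  lever_knob [376.6, 401.9] 0.62 [ 0.5345 -0.0797]
```

```bash
python3 - <<'E'
from h import *
np.set_printoptions(precision=4,suppress=True)
H=np.array([.563,-.133])
for n in ('wrist','side','scene'):
    z=np.load(f'pics/last_{n}.npz',allow_pickle=True);p=z['p'];d=z['d'];c=z['c'].item()
    X=np.array([np.r_[(lambda o,r:o+r*d[v,u])(*ray(n,(u,v),c)),p[v,u]] for v in range(480) for u in range(640) if 0<d[v,u]<1.6])
    X=X[np.hypot(*(X[:,:2]-H).T)<.03];b=X[(X[:,3]>X[:,5]+50)&(X[:,2]>.105)]
    print(n,len(b),np.percentile(b[:,2],[2,50,98]))
    t=b[(b[:,2]>.114)];print(cv2.minAreaRect(t[:,:2].astype(np.float32)),len(t))
    top=b[b[:,2]>.1195];print(cv2.minAreaRect(top[:,:2].astype(np.float32)),len(top))
E
```

```text
wrist 606 [0.109  0.1179 0.124 ]
((0.560869574546814, -0.13408823311328888), (0.028761371970176697, 0.02980186976492405), 62.58521270751953) 436
((0.5560954809188843, -0.13615818321704865), (0.01904432103037834, 0.03299717232584953), 22.23505973815918) 242
side 111 [0.1086 0.1177 0.1236]
((0.561157763004303, -0.130557581782341), (0.029392017051577568, 0.029708493500947952), 58.78327560424805) 88
((0.5641601085662842, -0.13146930932998657), (0.024619141593575478, 0.025063863024115562), 64.81858825683594) 42
scene 106 [0.1091 0.1157 0.1226]
((0.5604376196861267, -0.13625413179397583), (0.031145352870225906, 0.025660987943410873), 60.90336227416992) 68
((0.5603793859481812, -0.13641326129436493), (0.021582840010523796, 0.022841745987534523), 66.02101135253906) 26
```

```bash
python3 - <<'E'
from h import *
np.set_printoptions(precision=4,suppress=True)
H=np.array([.563,-.133])
for f,n in (('side0','side'),('w1','wrist'),('w2','wrist'),('last_wrist','wrist'),('last_side','side'),('last_scene','scene')):
    z=np.load(f'pics/{f}.npz',allow_pickle=True);p=z['p'].astype(int);d=z['d'];c=z['c'].item() if 'c' in z else cams.get_calibration(n)
    X=np.array([np.r_[(lambda o,r:o+r*d[v,u])(*ray(n,(u,v),c)),p[v,u],u,v] for v in range(480) for u in range(640) if 0<d[v,u]<1.6])
    X=X[(abs(X[:,0]-.57)<.08)&(X[:,1]>-.09)&(X[:,1]<.03)]
    k=X[(X[:,3:6].max(1)<80)&(X[:,2]>.065)&(X[:,2]<.095)&(np.hypot(*(X[:,:2]-H).T)>.07)]
    red=X[(X[:,3]>X[:,4]+70)&(X[:,3]>X[:,5]+70)&(X[:,2]>.03)&(X[:,2]<.055)]
    print(f,'knob',len(k),k[:,:3].mean(0) if len(k) else '',np.percentile(k[:,2],98) if len(k) else '', 'az',np.degrees(np.arctan2(k[:,1].mean()+.040,k[:,0].mean()-.615)) if len(k) else '','red',len(red),red[:,:2].mean(0) if len(red) else '')
    X0=X
    r=np.hypot(*(X[:,:2]-H).T);L=X[(r>.053)&(r<.072)&(abs(X[:,2]-.0445)<.004)&(X[:,3]-X[:,5]<60)]
    a=np.degrees(np.arctan2(L[:,1]+.133,L[:,0]-.563))
    h,e=np.histogram(a,np.arange(40,160,3));print('   ',[(int(e[i]),int(h[i])) for i in range(len(h)) if h[i]>2])
E
```

```text
side0 knob 75 [0.5515 0.0028 0.0787] 0.08594914819888784 az 146.0352599041635 red 115 [ 0.5816 -0.0299]
    [(46, 7), (49, 4), (52, 3), (82, 5), (85, 6), (88, 4), (115, 3), (118, 7), (121, 6), (124, 3)]
w1 knob 192 [ 0.5551 -0.0062  0.0799] 0.08652090379053942 az 150.6012355431013 red 683 [ 0.5817 -0.0273]
    [(46, 6), (49, 4)]
w2 knob 402 [ 0.5453 -0.0278  0.0831] 0.08622848346872883 az 170.10828965600052 red 1515 [ 0.5803 -0.0399]
    [(43, 9), (46, 29), (49, 39), (52, 33), (79, 16), (82, 41), (85, 43), (88, 31), (100, 28), (103, 33), (106, 24), (115, 23), (118, 36), (121, 37), (124, 27)]
last_wrist knob 0   az  red 205 [ 0.5802 -0.0468]
    [(91, 8), (94, 13), (97, 18), (100, 6), (103, 13), (106, 24), (109, 3), (124, 4), (127, 18), (130, 17), (133, 18), (136, 3)]
last_side knob 72 [ 0.5412 -0.026   0.0783] 0.08626275818808889 az 169.23810561541717 red 150 [ 0.5828 -0.0387]
    [(52, 4), (58, 6), (61, 4), (91, 8), (94, 7), (97, 3), (100, 3), (103, 5), (106, 4), (124, 4), (127, 6), (130, 5)]
last_scene knob 53 [ 0.5405 -0.0353  0.0771] 0.08331732836875874 az 176.39845441952372 red 8 [ 0.5509 -0.0341]
    [(130, 4)]
```

```bash
python3 - <<'E'
from h import *
np.set_printoptions(precision=4,suppress=True)
for f,n in (('side0','side'),('last_side','side'),('w1','wrist'),('w2','wrist'),('last_wrist','wrist')):
    z=np.load(f'pics/{f}.npz',allow_pickle=True);p=z['p'].astype(int);d=z['d'];c=z['c'].item() if 'c' in z else cams.get_calibration(n)
    # red pixels intersected with plane z=.040 (no depth noise)
    V,U=np.nonzero((p[:,:,0]>p[:,:,1]+70)&(p[:,:,0]>p[:,:,2]+70)&(d>0)&(d<1.6))
    q=np.array([atz(n,(u,v),.040,c)[:2] for u,v in zip(U,V)]);dz=np.array([dep(n,(u,v),d,c)[2] for u,v in zip(U,V)])
    m=(abs(q[:,0]-.57)<.08)&(q[:,1]>-.1)&(q[:,1]<.03)&(abs(dz-.04)<.012);q=q[m]
    for pv in ([.615,-.040],):
        v=q-pv;r=np.hypot(*v.T);a=np.degrees(np.arctan2(v[:,1],v[:,0]))%360
        o=[]
        for lo in (16,24,32):
            s=(r>lo/1e3)&(r<(lo+8)/1e3)&(a>120)&(a<200);o.append((s.sum(),round(np.median(a[s]),1),np.round(np.percentile(a[s],[3,97]),0).tolist()) if s.sum()>3 else None)
        ring=q[r<.014];print(f,len(q),'pivot mean',ring.mean(0) if len(ring) else 0,o)
    nose=q[np.argmin(np.hypot(q[:,0]-.563,q[:,1]+.133))];print('  nearest to hub',nose,np.hypot(*(nose-[.563,-.133])))
E
```

```text
side0 116 pivot mean [ 0.6108 -0.0363] [(np.int64(16), np.float64(140.2), [122.0, 161.0]), (np.int64(11), np.float64(142.8), [129.0, 156.0]), None]
  nearest to hub [ 0.5458 -0.0382] 0.09638133032313564
last_side 150 pivot mean [ 0.6109 -0.0367] [(np.int64(16), np.float64(162.4), [140.0, 182.0]), (np.int64(18), np.float64(166.2), [151.0, 180.0]), (np.int64(18), np.float64(165.5), [155.0, 177.0])]
  nearest to hub [ 0.5498 -0.0676] 0.06675411329653683
w1 683 pivot mean [ 0.6138 -0.0425] [(np.int64(55), np.float64(149.6), [131.0, 169.0]), (np.int64(53), np.float64(149.3), [135.0, 162.0]), (np.int64(54), np.float64(148.4), [138.0, 159.0])]
  nearest to hub [ 0.5439 -0.0484] 0.08674264032358942
w2 1515 pivot mean [ 0.6141 -0.0381] [(np.int64(126), np.float64(167.3), [146.0, 187.0]), (np.int64(132), np.float64(168.4), [155.0, 183.0]), (np.int64(126), np.float64(170.1), [160.0, 180.0])]
  nearest to hub [ 0.5546 -0.073 ] 0.060567955487531154
last_wrist 201 pivot mean [ 0.6044 -0.0426] [(np.int64(41), np.float64(179.4), [159.0, 197.0]), (np.int64(35), np.float64(179.7), [168.0, 191.0]), (np.int64(18), np.float64(181.5), [177.0, 186.0])]
  nearest to hub [ 0.544  -0.0695] 0.06623898639064438
  return _methods._mean(a, axis=axis, dtype=dtype,
  ret = ret.dtype.type(ret / rcount)
```

The lever is in (arm turned ≈27°, 0.48 rad, referred to the pivot in each view). The release let flywheel and spanner spring back, so the nut may have relaxed a little: regrip at az −117°, press again gently and unload before letting go.

```bash
python3 -m pendant '[[0.2,0,0,0,0,0,-1],[0.2,0,0,0,0,0,-1],[0.2,0,0,0,0,0,-1],[0.2,0,0,0,0,0,-1],[0.2,0,0,0,0,0,-0.96],[0.2,-0.25,-0.83,0,0,0,0],[0.2,-0.25,-0.83,0,0,0,0],[0.2,-0.25,-0.83,0,0,0,0]]' | grep -E 'pos|ft|op'
python3 -m pendant '[[0.2,-0.25,-0.83,0,0,0,0],[0.2,0,0,1,0,0,0],[0.2,0,0,1,0,0,0],[0.2,0,0,0.2,0,0,0],[0.2,0,0,0,0,0,0]]' | grep -E 'pos|ft|op'
python3 m.py; python3 g.py wrist
```

```text
position: [0.4744, -0.2344, 0.2717]
ft_force: [-0.3, 0.3, 0.9]
opening: 0.0514
position: [0.5066, -0.2406, 0.1827]
ft_force: [0.6, 0.2, 0.9]
opening: 0.0514
22.75 r 0.12148104020364607 az -117.66973439244518 tool az -117.35050450579133 f_tan(ccw) 0.47501316309140573 f_rad -0.45434251539026355 tq [-2.25391847e-02  5.19160170e-02  7.60221750e-05]
wrist blue n 2913
[[ 0.4909 -0.2697  0.1092]
 [ 0.5074 -0.2438  0.1124]
 [ 0.5257 -0.2157  0.1139]] px [318.3265 254.9595] az -116.65207829578868
 steel top n 4242
[[ 0.5188 -0.2136  0.1056]
 [ 0.5389 -0.1656  0.1124]
 [ 0.5839 -0.1185  0.1139]]
((0.5544337630271912, -0.14728984236717224), (0.06659363955259323, 0.060238610953092575), 64.34017944335938)
  spanner_grip [318.2, 325.1] 0.78 [ 0.5325 -0.196 ]
  spanner_grip [322.1, 403.3] 0.5 [ 0.5632 -0.1306]
  spanner_hole [318.7, 328.9] 0.65 [ 0.5336 -0.1932]
  lever_knob [320.9, 402.9] 0.17 [ 0.5638 -0.1314]
```

```bash
python3 -m pendant '[[0.2,0,0,1,0,0,0],[0.2,0,0,1,0,0,0],[0.2,0,0,0.44,0,0,0],[-1,0,0,0,0,0,0],[-1,0,0,0,0,0,0],[-1,0,0,0,0,0,0],[-1,0,0,0,0,0,0],[-1,0,0,0,0,0,0]]' | grep -E 'pos|ft|op'; python3 m.py
python3 -m pendant '[[-1,-0.01,0.21,0,0,0,0.5],[-1,-0.01,0.21,0,0,0,0.5],[-1,-0.01,0.21,0,0,0,0.5],[-1,0,0,0,0,0,0]]' | grep -E 'ft|op';python3 m.py
python3 -m pendant '[[-1,-0.01,0.21,0,0,0,0.5],[-1,-0.01,0.21,0,0,0,0.5],[-1,0,0,0,0,0,0]]' | grep -E 'ft|op';python3 m.py
python3 -m pendant '[[-1,-0.01,0.11,0,0,0,0.25],[-1,0,0,0,0,0,0]]' | grep -E 'ft|op';python3 m.py
```

```text
position: [0.5084, -0.2409, 0.088]
ft_force: [1.0, -0.7, 4.0]
opening: 0.0191
23.75 r 0.12093831878737372 az -116.85147887541775 tool az -117.35643575883552 f_tan(ccw) 1.211723289743184 f_rad 0.20119856248221446 tq [-0.10631497 -0.26562024 -0.10138399]
ft_force: [-1.2, -1.5, 4.5]
opening: 0.0191
24.15 r 0.12075446200415187 az -129.1866096360596 tool az -129.36997476395058 f_tan(ccw) 0.0461817148871898 f_rad 1.909940261676796 tq [-0.21377196  0.21803394  0.01271117]
ft_force: [0.8, -2.2, 5.6]
opening: 0.0191
24.45 r 0.11996214924712213 az -136.87154086307436 tool az -137.29117712273197 f_tan(ccw) 2.1750121069669297 f_rad 0.884808601809666 tq [-0.53998102 -0.7161122  -0.18265466]
ft_force: [1.2, -3.2, 6.3]
opening: 0.0186
24.65 r 0.1196268929339267 az -138.78453239316994 tool az -139.22186723404695 f_tan(ccw) 3.175466150711019 f_rad 1.2117397338088258 tq [-0.62751342 -0.74097933 -0.18901012]
```

```bash
for k in 1; do python3 -m pendant '[[-1,-0.01,0.11,0,0,0,0.25],[-1,-0.01,0.11,0,0,0,0.25],[-1,0,0,0,0,0,0]]' | grep -E 'ft';python3 m.py
python3 -m pendant '[[-1,-0.01,0.11,0,0,0,0.25],[-1,0,0,0,0,0,0]]' | grep -E 'ft';python3 m.py
python3 -m pendant '[[-1,-0.01,0.11,0,0,0,0.25],[-1,0,0,0,0,0,0]]' | grep -E 'ft';python3 m.py
python3 -m pendant '[[-1,-0.01,0.11,0,0,0,0.25],[-1,0,0,0,0,0,0]]' | grep -E 'ft';python3 m.py; done
```

```text
ft_force: [3.7, -8.8, 3.7]
24.95 r 0.11928770196427668 az -142.60076083533468 tool az -143.22835080157185 f_tan(ccw) 9.2745677733497 f_rad 2.3922178149020006 tq [-2.30644555 -1.36235647 -0.21577891]
ft_force: [5.4, -12.3, 2.5]
25.15 r 0.11927552829219398 az -144.28909684613126 tool az -145.20924522232087 f_tan(ccw) 13.137645014405786 f_rad 2.7967796590173957 tq [-3.91107066 -2.00860005  0.19244048]
ft_force: [5.7, -17.4, 0.6]
25.35 r 0.11923959751524882 az -145.979926517715 tool az -147.19327024509494 f_tan(ccw) 17.655735053711393 f_rad 5.02896404119927 tq [-5.58410728 -2.40237246  0.45094248]
ft_force: [6.5, -21.5, 1.1]
25.55 r 0.1192544955582824 az -147.70242268275 tool az -149.18746541956523 f_tan(ccw) 21.643623390074236 f_rad 6.000159021653051 tq [-7.01436443 -2.60079173  0.71072316]
```

Force rises steadily past 7 N with no plateau from az −142°: the nut is at its stop. Unload slowly, then release.

```bash
python3 -m pendant '[[-1,0,0,0,0,0,0],[-1,0,0,0,0,0,0],[-1,0,-0.11,0,0,0,-0.25],[-1,0,-0.11,0,0,0,-0.25],[-1,0,-0.11,0,0,0,-0.25],[-1,0,-0.11,0,0,0,-0.25],[-1,0,0,0,0,0,0]]' | grep -E 'ft';python3 m.py
python3 -m pendant '[[-1,0,-0.11,0,0,0,-0.25],[-1,0,-0.05,0,0,0,-0.12],[-1,0,0,0,0,0,0]]' | grep -E 'ft';python3 m.py
```

```text
ft_force: [-1.9, -3.7, 9.0]
26.25 r 0.11933537696119927 az -140.62357830775434 tool az -141.16826942377045 f_tan(ccw) 1.6687811478183745 f_rad 3.794962394542575 tq [-1.1728827   0.14245364 -0.27479157]
ft_force: [-2.2, -3.2, 8.0]
26.55 r 0.11933188949121101 az -137.64723027613232 tool az -138.21506178888535 f_tan(ccw) 0.8684285090925871 f_rad 3.7285940647880396 tq [-0.91650403  0.15159178 -0.18422314]
```

```bash
python3 -m pendant '[[-1,0.0,0,-0.05,0,0,0],[-1,0,0,0,0,0,0]]' | grep -E 'pos|ft';python3 m.py
python3 -m pendant '[[0.2,0,0,0,0,0,0],[0.2,0,0,0,0,0,0],[0.2,0,0,0,0,0,0],[0.2,0,0,0,0,0,0]]' | grep -E 'pos|ft|op|grip'
```

```text
position: [0.4742, -0.2127, 0.0882]
ft_force: [0.3, -4.8, 3.9]
26.75 r 0.11933449192944123 az -138.0780889067601 tool az -138.32942267881188 f_tan(ccw) 3.7667183419326298 f_rad 2.984212963471264 tq [-1.56473538 -0.34275002 -0.46990611]
position: [0.4737, -0.2115, 0.0874]
ft_force: [-0.0, -0.5, 0.1]
opening: 0.0516
grip_force: 0.0
```

Clean release this time. Lift straight up and verify.

```bash
python3 -m pendant '[[0.2,0,0,-0.3,0,0,0],[0.2,0,0,-0.6,0,0,0],[0.2,0,0,-1,0,0,0],[0.2,0,0,-1,0,0,0],[0.2,0,0,-1,0,0,0],[0.2,0,0,0,0,0,0],[0.2,0,0,0,0,0,0]]' | grep -E 'pos|ft'
python3 g.py wrist side | grep -v ' spanner\|lever'; python3 - <<'E'
from h import *
H=np.array([.563,-.133])
for n in ('wrist','side'):
    z=np.load(f'pics/last_{n}.npz',allow_pickle=True);p=z['p'];d=z['d'];c=z['c'].item()
    X=np.array([np.r_[(lambda o,r:o+r*d[v,u])(*ray(n,(u,v),c)),p[v,u]] for v in range(480) for u in range(640) if 0<d[v,u]<1.6])
    r=np.hypot(*(X[:,:2]-H).T)
    b=X[(r<.03)&(X[:,3]>X[:,5]+50)&(X[:,2]>.113)];print(n,'nut',cv2.minAreaRect(b[:,:2].astype(np.float32)),len(b))
    L=X[(r>.053)&(r<.072)&(abs(X[:,2]-.0445)<.004)&(X[:,3]-X[:,5]<60)];a=np.degrees(np.arctan2(L[:,1]+.133,L[:,0]-.563))%360
    h,e=np.histogram(a,np.arange(0,361,3));print('  lugs',[(int(e[i]),int(h[i])) for i in range(len(h)) if h[i]>4])
    k=X[(abs(X[:,0]-.57)<.08)&(X[:,1]>-.09)&(X[:,1]<.03)&(X[:,3:6].max(1)<80)&(X[:,2]>.065)&(X[:,2]<.095)&(r>.07)];print('  knob',k[:,:3].mean(0) if len(k) else '')
    g=X[(r<.15)&(r>.06)&(X[:,5]>X[:,3]+60)&(X[:,2]>.1)&(X[:,2]<.12)];A=np.c_[g[:,:2],np.ones(len(g))];print('  tilt',np.linalg.lstsq(A,g[:,2],rcond=None)[0][:2])
E
```

```text
position: [0.4744, -0.2119, 0.2458]
ft_force: [-0.0, 0.7, -2.3]
wrist blue n 1771
[[ 0.4494 -0.2361  0.1097]
 [ 0.4724 -0.2149  0.1125]
 [ 0.4974 -0.1915  0.1141]] px [321.092  226.4207] az -137.86761530615127
 steel top n 3925
[[ 0.4847 -0.1964  0.1056]
 [ 0.5403 -0.1551  0.1125]
 [ 0.5944 -0.1017  0.114 ]]
((0.5557812452316284, -0.14000116288661957), (0.07957333326339722, 0.060432497411966324), 42.99912643432617)
side blue n 200
[[ 0.4499 -0.2329  0.0822]
 [ 0.4721 -0.2097  0.1101]
 [ 0.5893 -0.0874  0.114 ]] px [356.27 235.62] az -139.83420855908787
 steel top n 526
[[ 0.4976 -0.1879  0.1047]
 [ 0.5424 -0.1431  0.1111]
 [ 0.5951 -0.0959  0.1145]]
((0.5558494925498962, -0.13818228244781494), (0.08033598959445953, 0.06319443881511688), 43.64604949951172)
wrist nut ((0.5615375638008118, -0.13460084795951843), (0.02890215814113617, 0.031179992482066154), 49.50245666503906) 736
  lugs [(111, 5), (114, 15), (117, 14), (120, 20), (147, 10), (150, 26), (153, 33), (156, 33), (159, 5), (183, 8), (186, 30), (189, 39), (192, 32), (255, 31), (258, 35), (261, 32), (264, 15), (291, 30), (294, 29), (297, 18), (300, 8), (327, 20), (330, 14), (333, 11)]
  knob 
  tilt [-0.01030924  0.01783449]
side nut ((0.5616621375083923, -0.13127946853637695), (0.02828322723507881, 0.028425591066479683), 46.33738708496094) 97
  lugs [(42, 5), (48, 6), (78, 8), (114, 6), (117, 5), (150, 7), (153, 6), (183, 6), (186, 6), (219, 5), (222, 6)]
  knob [ 0.54102261 -0.02586403  0.07843678]
  tilt [ 0.12107108 -0.14037509]
```

Nut has turned 0.61 rad against the flywheel (the same before and after the second push, held against 2.6 N m). The spanner is flat and still, the lever unchanged and the arm clear.

```bash
python3 -c "
from bench import ticket;print(ticket.finish_job())"
```

```text
the job is handed in; nothing more can be done
None
```

The job is handed in: by my measurements the stop lever is in, the nut is tight against its stop and the spanner is lying flat on it, with the arm clear; the hand-in returned no verdict.

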